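Stack cartons on the banding stand and hold the sprung keeper arm over them

TASK

Stack the two loose battery cartons squarely, one by one and in either order, on the carton that already stands on the banding stand, lying the same way as it, so that the three make one straight column. Then take the stand's sprung arm by its upright grip, swing it round over the column against its spring until it meets its stop, and finish while still holding it fully against the stop, ready for the band. Leave the other things on the worktop where they are.

Things in the scene. Friction and masses are not known exactly. Their poses are not given: they have to be found in the camera images.
- carton_base_center (a point): The carton that already stands on the stand's plate, the foot of the column: battery carton, closed plain box lying on its broad side, same as the other two: 78 mm long (x), 62 mm wide (y), 40 mm high (z), about 90 g. This point is its centre, 20 mm above its underside; z points up.
- carton_1_center (a point): One of the two loose cartons on the worktop: battery carton, closed plain box lying on its broad side, same as the other two: 78 mm long (x), 62 mm wide (y), 40 mm high (z), about 90 g. This point is its centre, 20 mm above its underside; z points up.
- carton_2_center (a point): The other loose carton on the worktop: battery carton, closed plain box lying on its broad side, same as the other two: 78 mm long (x), 62 mm wide (y), 40 mm high (z), about 90 g. This point is its centre, 20 mm above its underside; z points up.
- stand_spot (a point): Banding stand, fixed to the worktop: grey plate 245 mm long (x), 90 mm wide (y), 10 mm thick, with an aluminium pivot post 34 mm thick at its far end (pin top 174 mm above the worktop). This point is on the plate's upper face, mid-spot for the column; +x points from it to the post, whose axis is 120 mm away.
- keeper_pivot (a point): Upright pivot axis of the sprung arm, at bar height (157 mm above the worktop). The arm is a steel bar 22 mm wide (152 to 162 mm up); under it, 120 mm from the axis, is a rubber pad 40 mm across, underside 144 mm up. Three stacked cartons on the plate reach 130 mm, so the arm passes 14 mm above them.
- keeper_grip (a point): Upright black round grip at the free end of the sprung arm, 18 mm in diameter, standing 52 mm above the arm's bar, from 162 to 214 mm above the worktop. This point is on its axis, half-way up (188 mm), 210 mm from the pivot axis, and moves with the arm.
- keeper (a joint): Turn of the sprung arm about its pivot, rad: 0 at rest, out to the side (-y) of the stand; grows as it is swung clockwise seen from above, to 1.30 at the hard stop, where it points along the stand's -x straight over the column. The spring always drives it back to 0 when let go: about 3 N at the grip at first, 7 N at the stop.
- screw_jar: Bystander: small jar with a lid, 40 mm across, 48 mm high; not part of the job. Origin at the middle of its underside.
- spool: Bystander: spool of solder wire, 34 mm across, 26 mm high; not part of the job. Origin at the middle of its underside.
- adapter: Bystander: black plug-in power adapter lying flat, 46x96x30 mm; not part of the job. Origin at the middle of its underside.
Mind the look-alikes: they are no part of the job. Leave any orange or purple look-alike of the part that bears carton_2_center alone.

How it is judged:
On the way, in this order (a step that is already met when the one before it is completed fails the run):
1. one of the loose cartons lies squarely on the carton on the stand, and is let go (((horizontal distance between carton_1_center and carton_base_center below 0.01 m and z of carton_1_center in the frame of carton_base_center between 0.036 and 0.044 m and angle between the x axis of carton_1_center and the x axis of carton_base_center, either way round below 0.15 rad and angle between carton_1_center's own z axis and vertical below 0.08 rad and contact force between each of the arm, the fingers and carton_1 below 0.2 N) or (horizontal distance between carton_2_center and carton_base_center below 0.01 m and z of carton_2_center in the frame of carton_base_center between 0.036 and 0.044 m and angle between the x axis of carton_2_center and the x axis of carton_base_center, either way round below 0.15 rad and angle between carton_2_center's own z axis and vertical below 0.08 rad and contact force between each of the arm, the fingers and carton_2 below 0.2 N))), for 0.2 s.
2. the other carton lies squarely on top, and is let go (((horizontal distance between each of carton_1_center, carton_2_center and carton_base_center below 0.01 m and z of carton_1_center in the frame of carton_base_center between 0.036 and 0.044 m and angle between the x axis of each of carton_1_center, carton_2_center and the x axis of carton_base_center, either way round below 0.15 rad and angle between each of carton_1_center, carton_2_center's own z axis and vertical below 0.08 rad and z of carton_2_center in the frame of carton_base_center between 0.076 and 0.084 m) or (horizontal distance between each of carton_2_center, carton_1_center and carton_base_center below 0.01 m and z of carton_2_center in the frame of carton_base_center between 0.036 and 0.044 m and angle between the x axis of each of carton_2_center, carton_1_center and the x axis of carton_base_center, either way round below 0.15 rad and angle between each of carton_2_center, carton_1_center's own z axis and vertical below 0.08 rad and z of carton_1_center in the frame of carton_base_center between 0.076 and 0.084 m)) and contact force between each of the arm, the fingers and carton_1 below 0.2 N and contact force between each of the arm, the fingers and carton_2 below 0.2 N and contact force between each of the arm, the fingers and carton_base below 0.2 N), for 0.2 s.
3. the sprung arm is held against its stop over the column (value of joint keeper above 1.25 rad and contact force between the fingers and keeper above 1.5 N), for 0.3 s.
At the end, for the whole second after the job is handed in: Upper two cartons within 10 mm and 0.15 rad of the lowest, level, stacked on it; the lowest within 25 mm of the spot. The fingers press the sprung arm (over 1.5 N) and keep it at 1.25 rad or more (stop 1.30). Nothing but the stand and one another touches the cartons (all of step 2 and all of step 3 and horizontal distance between carton_base_center and stand_spot below 0.025 m and angle between carton_base_center's own z axis and vertical below 0.08 rad and contact force between keeper and carton_base below 0.2 N and contact force between keeper and carton_1 below 0.2 N and contact force between keeper and carton_2 below 0.2 N); the arm keeps its last pose, push and grip.
It fails at once if the carton on the stand is shoved out of place (distance of carton_base_center from where it was at the start of the episode above 0.02 m).
It fails at once if a bystander is disturbed (distance of any of screw_jar, spool, adapter from where it was at the start of the episode above 0.03 m).
It also fails if it takes over 69 s, if anything falls off the work surface, if the arm or the gripper's body presses on something with over 40 N, if the wrist force passes 120 N, or if a joint passes its speed limit or range.

ROBOT

A 6-joint arm with a two-finger parallel gripper is mounted at the origin on the work surface; the furniture and walls round the work are solid. World frame = base frame: x ahead of the robot, y to its left, z up, the work surface at z = 0. Lengths are in m, angles in rad, forces in N, time in s.
With the tool pointing down it reaches from about 0.35 to 0.85 m from the base axis. Payload 8.1 kg.
Tool frame: the origin (TCP) lies midway between the tips of the shut fingers; the grasp point (between the pads) lies 19 mm behind it; z points along the fingers, y is the line along which they close (so a half turn about z gives the same grasp; the last joint's range is limited). The gripper opens to 93 mm and grips with 3 to 60 N. Pads are 15 mm wide; open, the fingers measure 128 mm over their backs; the gripper's body (75 mm by 188 mm) begins 65 mm behind the grasp point.
Start: joints at [-1.275, 0.13, 1.488, -0, 1.523, -0.085], TCP at [0.223, -0.557, 0.219] pointing down, gripper open.
Joint ranges: [-2.96, 2.96], [-0.89, 2.26], [0.02, 2.5], [-1.34, 4.48], [0, 2.73], [-2.66, 2.66]. Speed limits (rad/s): [2.39, 2.39, 2.79, 3.14, 3.14, 3.14].

INTERFACE

Orientations are given as a rotation vector (axis times angle).
In Python, from plant import robot, cams gives the robot as it stands. The module is installed in compiled form; this text tells all that it offers.
- The arm moves only by the tool play_rows, never from a script. Its arguments are lists of equal length, an entry for each row: "slide": the shift along the tool's x, y, z scaled (see below), a list of three; "twist": the turn, a rotation vector about the tool's x, y, z scaled (see below), a list of three. A call has exactly 8 rows; each row shifts and turns the commanded pose from where the row before left it, along the tool's axes as they then stand; what a row does not reach is not made up. The controller multiplies each number of a shift by 25 cm and each number of a turn by 60 degrees. A row lasts 1/10 s, in which the tool goes at most 50 mm and 8.59 degrees, less where a joint would pass 70% of its speed; a pose out of reach is approached as far as the arm can. A call with a number of a shift or a turn outside -1 to 1 is refused whole. A call with a gripper value outside its range is refused whole. "fingers" is the closure, from -1 (fully open) to 1 (shut), set as the call begins (left out, the last holds). The fingers move at their own pace and stop on an object; "force" is the grip in N (left out, the last holds). Time passes only in rows, so rows that do not move let the fingers close, or fill a call up. It gives the time, the measured TCP pose, the force, the opening and the grip force at its end, in the units of the state.
- robot.read_state(): the state, without advancing time (a new reading comes with each control period).
- cams.read_camera(name): name is "scene" or "top"; returns (picture, depth): 420x560x3 uint8, red, green, blue; 420x560 float32, m along the optical axis (not along the pixel's ray), 0 where there is no reading.
- cams.get_calibration(name): a dict with "fx", "fy", "cx", "cy" (pixels), "world_from_camera" (4x4, takes a point from camera to world coordinates). Camera axes: x right, y down, z forward; pixel columns grow to the right and rows downward; lengths in m; the calibration is good to about 2 mm. A picture is of the moment at which its call begins. get_calibration takes no time and is no camera call.
- robot.close_job(): hands the job in; it is judged then, once.
The state is a dict: "t": time; "q": joint angles; "dq": joint speeds; "joint_torque": joint torques, N m; "tool_pos": TCP position; "orientation": TCP orientation; "force": force on the tool from outside, world axes, zero at the start; "wrist_torque": the same for the moment, N m; "opening": finger opening in m; "gripper_force": force on a finger pad.
Only numpy, scipy, OpenCV 4.12 (cv2) and the standard library are available. Lean on these libraries where they do the work, as an engineer would, in place of code of your own. Each camera call takes 0.05 s, during which the arm holds its last target. There are 200 camera calls.

## Working session

There is one attempt and no reset: what is moved stays moved. The work goes in short steps, Python scripts to look and compute and a tool call to move; the robot and the scene stay as the last step left them, time stands still between calls to the robot, and variables do not carry over. Pictures are saved under pics/ and viewed, at most 10 in all, crops included, and the job is handed in when it is done.

Besides the shell and the picture viewer there is one more tool, called after "Call:" as name(argument=value, ...), one argument or row to a line, values as JSON. play_rows: Moves the arm, as the interface text tells. Shifts and turns lie within -1 to 1; 1 stands for 25 cm of shift or 60 degrees of turn. Its arguments: {"type":"object","properties":{"slide":{"type":"array"},"twist":{"type":"array"},"fingers":{"type":"number"},"force":{"type":"number"}},"required":["slide","twist"]}

```bash
mkdir -p pics
cat > h.py <<'E'
import numpy as np, cv2
from plant import robot, cams
def grab(n):
    im,d=cams.read_camera(n); np.savez(f'{n}.npz',im=im,d=d); return im,d
def pts(n,d):
    c=cams.get_calibration(n); v,u=np.mgrid[:420,:560]
    P=np.stack([(u-c['cx'])/c['fx']*d,(v-c['cy'])/c['fy']*d,d,np.ones_like(d)],-1)
    return (P@np.array(c['world_from_camera']).T)[...,:3]
E
python3 - <<'E'
from h import *
for n in('top','scene'):
    im,d=grab(n); cv2.imwrite(f'pics/{n}1.png',cv2.resize(im[...,::-1],(800,600)))
    print(n,cams.get_calibration(n))
print(robot.read_state())
E
```

```text
top {'fx': 465.0448714587873, 'fy': 465.0448714587873, 'cx': 276.40785350904395, 'cy': 202.47751539560855, 'world_from_camera': array([[ 0.0175427 , -0.9972006 ,  0.0726857 ,  0.39045442],
       [-0.99976352, -0.01842921, -0.01154387,  0.1061195 ],
       [ 0.01285109, -0.072466  , -0.99728809,  1.5152905 ],
       [ 0.        ,  0.        ,  0.        ,  1.        ]])}
scene {'fx': 429.7086525935633, 'fy': 429.7086525935633, 'cx': 281.4852212213862, 'cy': 207.6714179250931, 'world_from_camera': array([[-0.88550362,  0.40475689, -0.22815608,  0.77054369],
       [ 0.46453256,  0.76104272, -0.45279519,  0.58750261],
       [-0.00963545, -0.50693771, -0.86192884,  1.07642112],
       [ 0.        ,  0.        ,  0.        ,  1.        ]])}
{'t': 0.1, 'q': array([-1.27540759e+00,  1.31064308e-01,  1.48917017e+00,  9.00384429e-06,
        1.52299247e+00, -8.53976493e-02]), 'dq': array([-0.00109036, -0.00142412, -0.00166576,  0.00097353, -0.00077393,
        0.00138857]), 'joint_torque': array([ 1.02361450e-03, -5.61341965e+01, -4.93097484e+01,  7.70899700e-02,
        2.91054882e-02, -7.11122561e-05]), 'tool_pos': array([ 0.22286687, -0.55652472,  0.2177052 ]), 'orientation': array([-3.08322703e+00, -5.94222267e-01,  2.54863247e-04]), 'force': array([ 0.25616129, -0.13921897, -0.06710505]), 'wrist_torque': array([-0.01042004,  0.01607689, -0.01532553]), 'gripper_force': 0.0, 'opening': 0.09270074542199701}
```

View pics/top1.png

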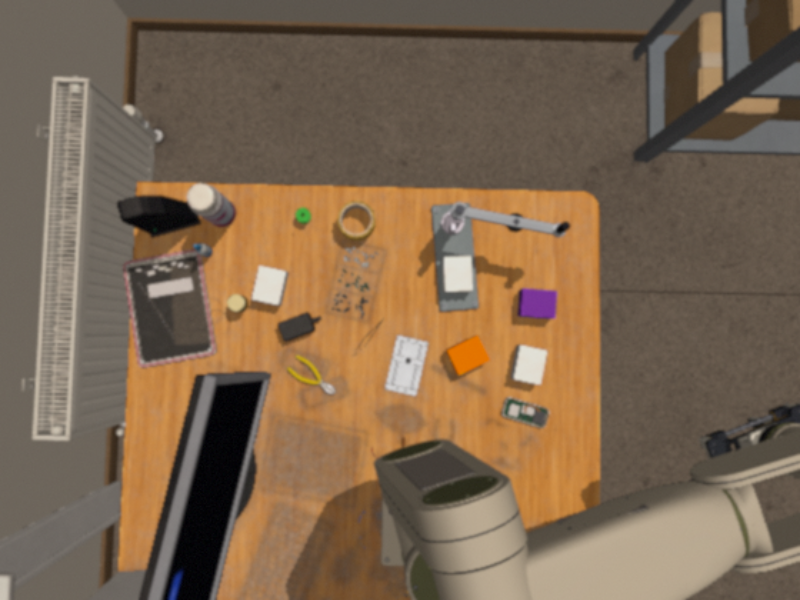

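View pics/scene1.png

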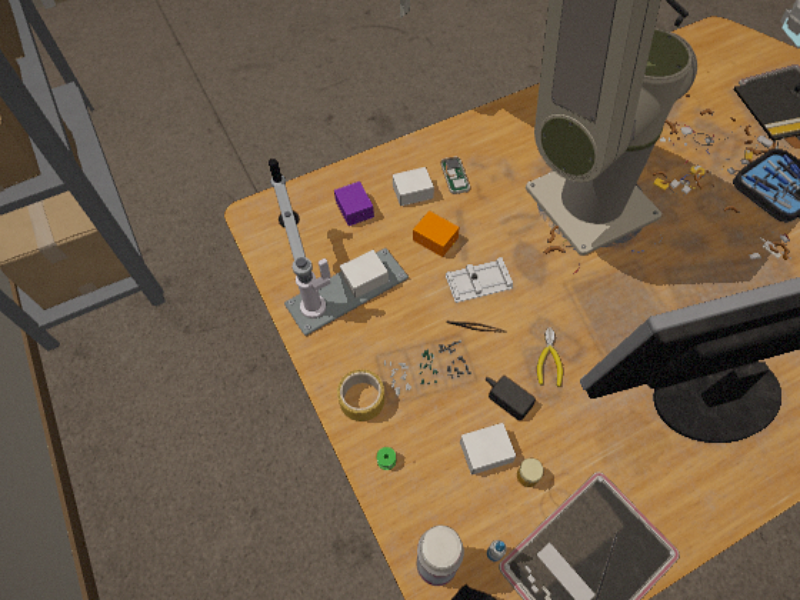

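The white boxes, in 800x600 top-view pixels, are (268,285), (530,364) and (458,273), the last one on the stand. Purple (537,303) and orange (466,355) are the look-alikes, and I'll leave them alone. The white tray at (407,365) is flat. Next I'll measure the white boxes and the arm grip, and crop to confirm.

```bash
cat >> h.py <<'E'
def boxes(n='top',zr=(0.03,0.16)):
    z=np.load(n+'.npz'); im,d=z['im'],z['d']; P=pts(n,d)
    m=(im.min(-1)>130)&(np.ptp(im.astype(int),axis=-1)<45)&(P[...,2]>zr[0])&(P[...,2]<zr[1])&(np.abs(P[...,1])<.8)&(P[...,0]>0.2)
    k,l,s,c=cv2.connectedComponentsWithStats(m.astype(np.uint8))
    for i in range(1,k):
        if s[i,4]<150: continue
        q=P[l==i]; zt=np.median(q[:,2]); q=q[np.abs(q[:,2]-zt)<.008]
        r=cv2.minAreaRect((q[:,:2]*1000).astype(np.float32))
        print(n,'px',c[i].round(),'n',s[i,4],'top z',zt.round(4),'rect mm',np.round(r[0],1),np.round(r[1],1),round(r[2],1),'mean',(q[:,:2].mean(0)*1000).round(1))
E
python3 - <<'E'
from h import *
boxes('top'); boxes('scene')
for n in('top','scene'):
    z=np.load(n+'.npz'); P=pts(n,z['d']); Z=P[...,2]
    m=(P[...,0]>.5)&(P[...,0]<.9)&(P[...,1]>-.5)&(P[...,1]<-.08)&(Z>.14)&(Z<.24)
    for lo,hi in((.145,.166),(.168,.178),(.19,.225)):
        q=P[m&(Z>lo)&(Z<hi)]
        print(n,lo,len(q)); 
        if len(q): print(q.mean(0).round(4),q.min(0).round(3),q.max(0).round(3))
    q=P[m&(Z>.19)]; 
    m2=(P[...,0]>.5)&(P[...,0]<.9)&(P[...,1]>-.25)&(P[...,1]<0)&(Z>.005)&(Z<.015)&(np.ptp(z['im'].astype(int),axis=-1)<30)
    r=cv2.minAreaRect((P[m2][:,:2]*1000).astype(np.float32)); print('plate',r)
im=np.load('top.npz')['im']
a=cv2.resize(im[170:310,160:290],None,fx=3,fy=3,interpolation=2); b=cv2.resize(im[140:280,290:430],None,fx=3,fy=3,interpolation=2)
cv2.imwrite('pics/crop.png',np.hstack([a,b])[...,::-1])
E
```

```text
top px [320. 191.] n 493 top z 0.0503 rect mm [536.4 -49.9] [77.5 61.5] 0.9 mean [535.6 -49.7]
top px [188. 199.] n 479 top z 0.0402 rect mm [502.8 370.2] [63.8 76.8] 78.4 mean [502.7 370. ]
top px [370. 255.] n 477 top z 0.04 rect mm [ 336.8 -211.7] [62.6 77.1] 79.5 mean [ 337.  -211.3]
scene px [288. 126.] n 361 top z 0.0395 rect mm [ 338.2 -210.5] [65.  77.8] 79.0 mean [ 338.4 -210.7]
scene px [254. 188.] n 486 top z 0.0493 rect mm [537.1 -46.8] [78.4 63.5] 1.2 mean [536.9 -46.9]
scene px [341. 312.] n 771 top z 0.0398 rect mm [503.2 372.5] [61.2 77.9] 78.8 mean [503.9 373.1]
top 0.145 436
[ 0.6325 -0.1644  0.1601] [ 0.606 -0.258  0.145] [ 0.66  -0.08   0.166]
top 0.168 10
[ 0.6198 -0.22    0.1723] [ 0.608 -0.252  0.168] [ 0.639 -0.164  0.177]
top 0.19 43
[ 0.6181 -0.2436  0.2092] [ 0.61  -0.251  0.19 ] [ 0.627 -0.236  0.221]
plate ((598.7219848632812, -45.91609191894531), (198.7059326171875, 88.33355712890625), 2.775513172149658)
scene 0.145 455
[ 0.6346 -0.1615  0.16  ] [ 0.605 -0.255  0.145] [ 0.658 -0.08   0.166]
scene 0.168 17
[ 0.621  -0.2369  0.173 ] [ 0.613 -0.242  0.168] [ 0.628 -0.234  0.178]
scene 0.19 61
[ 0.621  -0.2392  0.206 ] [ 0.612 -0.25   0.19 ] [ 0.63  -0.232  0.216]
plate ((602.0145263671875, -43.36996841430664), (201.98008728027344, 87.9951400756836), 1.8242729902267456)
```

View pics/crop.png

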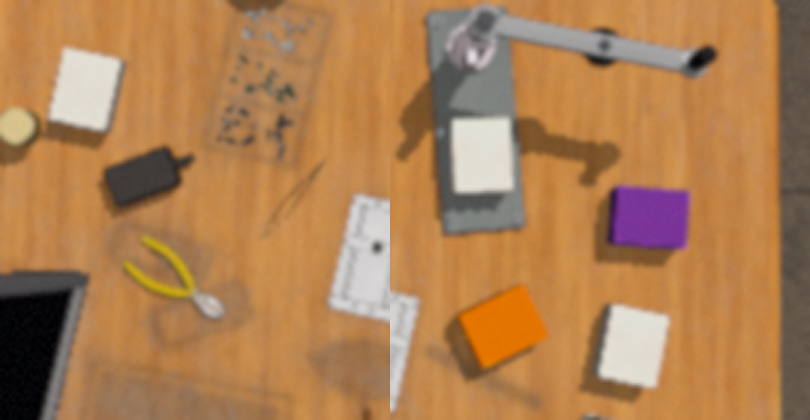

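Confirmed in the crop: the loose white cartons are A (632,345) and B (85,90), and the base carton is at (482,155) on the plate. I'll take A first.

```bash
cat >> h.py <<'E'
from scipy.spatial.transform import Rotation as Ro
def plan(xyz,deg,n=8,total=8):
    s=robot.read_state(); R=Ro.from_rotvec(s['orientation']); p=s['tool_pos']
    T=Ro.from_euler('z',deg,degrees=True)*Ro.from_matrix(np.diag([1.,-1,-1]))
    w=(R.inv()*T).as_rotvec()/n; D=(np.array(xyz)-p)/n
    print('t',round(s['t'],2),'pos',p.round(4),'F',s['force'].round(1),'step mm',(np.linalg.norm(D)*1000).round(1),'deg',np.degrees(np.linalg.norm(w)).round(2),'q',s['q'].round(2),'open',round(s['opening'],4))
    sl=[]
    for i in range(n):
        sl.append((R.inv().apply(D)/.25).round(3).tolist()); R=R*Ro.from_rotvec(w)
    tw=(w/np.radians(60)).round(4).tolist()
    print(sl+[[0,0,0]]*(total-n)); print([tw]*n+[[0,0,0]]*(total-n))
E
python3 -c "
from h import *
plan((.3375,-.211,.12),-10.8)"
```

```text
t 0.1 pos [ 0.2229 -0.5565  0.2177] F [ 0.3 -0.1 -0.1] step mm 47.1 deg 4.08 q [-1.28  0.13  1.49  0.    1.52 -0.09] open 0.0927
[[0.117, -0.139, 0.049], [0.107, -0.147, 0.049], [0.097, -0.154, 0.049], [0.085, -0.161, 0.049], [0.074, -0.166, 0.049], [0.062, -0.171, 0.049], [0.049, -0.175, 0.049], [0.037, -0.178, 0.049]]
[[-0.0002, 0.0, 0.068], [-0.0002, 0.0, 0.068], [-0.0002, 0.0, 0.068], [-0.0002, 0.0, 0.068], [-0.0002, 0.0, 0.068], [-0.0002, 0.0, 0.068], [-0.0002, 0.0, 0.068], [-0.0002, 0.0, 0.068]]
```

Call:
play_rows(
  slide=[
    [0.117,-0.139,0.049],
    [0.107,-0.147,0.049],
    [0.097,-0.154,0.049],
    [0.085,-0.161,0.049],
    [0.074,-0.166,0.049],
    [0.062,-0.171,0.049],
    [0.049,-0.175,0.049],
    [0.037,-0.178,0.049],
  ],
  twist=[
    [0,0,0.068],
    [0,0,0.068],
    [0,0,0.068],
    [0,0,0.068],
    [0,0,0.068],
    [0,0,0.068],
    [0,0,0.068],
    [0,0,0.068],
  ],
  fingers=-1,
  force=15,
)

```text
t: 0.9
tool_pos: [0.3378, -0.2101, 0.1199]
orientation: [-3.127, 0.302, -0.0]
force: [1.9, -0.2, 0.5]
opening: 0.093
gripper_force: 0.0
```

```bash
python3 -c "
from h import *
plan((.3375,-.211,.008),-10.8,6)"
```

```text
t 0.9 pos [ 0.3378 -0.2101  0.1199] F [ 1.9 -0.2  0.5] step mm 18.6 deg 0.04 q [-0.69 -0.38  2.14  0.    1.38  1.08] open 0.093
[[-0.0, 0.001, 0.075], [-0.0, 0.001, 0.075], [-0.0, 0.001, 0.075], [-0.0, 0.001, 0.075], [-0.0, 0.001, 0.075], [-0.0, 0.001, 0.075], [0, 0, 0], [0, 0, 0]]
[[-0.0, -0.0, -0.0006], [-0.0, -0.0, -0.0006], [-0.0, -0.0, -0.0006], [-0.0, -0.0, -0.0006], [-0.0, -0.0, -0.0006], [-0.0, -0.0, -0.0006], [0, 0, 0], [0, 0, 0]]
```

Call:
play_rows(
  slide=[
    [0,0.001,0.075],
    [0,0.001,0.075],
    [0,0.001,0.075],
    [0,0.001,0.075],
    [0,0,0.075],
    [0,0,0.073],
    [0,0,0],
    [0,0,0],
  ],
  twist=[
    [0,0,0],
    [0,0,0],
    [0,0,0],
    [0,0,0],
    [0,0,0],
    [0,0,0],
    [0,0,0],
    [0,0,0],
  ],
)

```text
t: 1.7
tool_pos: [0.3372, -0.2126, 0.0086]
orientation: [-3.127, 0.296, 0.002]
force: [0.2, -1.2, 0.1]
opening: 0.0931
gripper_force: 0.0
```

Call:
play_rows(
  slide=[
    [0,0,0],
    [0,0,0],
    [0,0,0],
    [0,0,0],
    [0,0,0],
    [0,0,0],
    [0,0,0],
    [0,0,0],
  ],
  twist=[
    [0,0,0],
    [0,0,0],
    [0,0,0],
    [0,0,0],
    [0,0,0],
    [0,0,0],
    [0,0,0],
    [0,0,0],
  ],
  fingers=1,
  force=15,
)

```text
t: 2.5
tool_pos: [0.3379, -0.2131, 0.009]
orientation: [3.127, -0.296, 0.001]
force: [-1.8, 0.7, 5.8]
opening: 0.0621
gripper_force: 15.0
```

Call:
play_rows(
  slide=[
    [0,0,-0.02],
    [0,0,-0.08],
    [0,0,-0.1],
    [0,0,-0.1],
    [0,0,-0.1],
    [0,0,-0.1],
    [0,0,-0.1],
    [0,0,0],
  ],
  twist=[
    [0,0,0],
    [0,0,0],
    [0,0,0],
    [0,0,0],
    [0,0,0],
    [0,0,0],
    [0,0,0],
    [0,0,0],
  ],
)

```text
t: 3.3
tool_pos: [0.3393, -0.2142, 0.1622]
orientation: [3.124, -0.296, 0.008]
force: [-0.4, -0.2, -0.8]
opening: 0.062
gripper_force: 15.0
```

```bash
python3 -c "
from h import *
plan((.5365,-.0485,.15),1.0,7)"
```

```text
t 3.3 pos [ 0.3393 -0.2142  0.1622] F [-0.4 -0.2 -0.8] step mm 36.8 deg 1.69 q [-0.69 -0.42  2.09  0.    1.47  1.07] open 0.062
[[0.093, -0.114, 0.007], [0.096, -0.111, 0.007], [0.099, -0.109, 0.007], [0.103, -0.106, 0.007], [0.106, -0.102, 0.007], [0.109, -0.099, 0.007], [0.112, -0.096, 0.007], [0, 0, 0]]
[[0.0005, -0.0007, -0.0281], [0.0005, -0.0007, -0.0281], [0.0005, -0.0007, -0.0281], [0.0005, -0.0007, -0.0281], [0.0005, -0.0007, -0.0281], [0.0005, -0.0007, -0.0281], [0.0005, -0.0007, -0.0281], [0, 0, 0]]
```

Call:
play_rows(
  slide=[
    [0.093,-0.114,0.007],
    [0.096,-0.111,0.007],
    [0.099,-0.109,0.007],
    [0.103,-0.106,0.007],
    [0.106,-0.102,0.007],
    [0.109,-0.099,0.007],
    [0.112,-0.096,0.007],
    [0,0,0],
  ],
  twist=[
    [0,0,-0.028],
    [0,0,-0.028],
    [0,0,-0.028],
    [0,0,-0.028],
    [0,0,-0.028],
    [0,0,-0.028],
    [0,0,-0.028],
    [0,0,0],
  ],
)

```text
t: 4.1
tool_pos: [0.5362, -0.0444, 0.1439]
orientation: [-3.14, -0.032, 0.003]
force: [-0.5, -0.7, -0.6]
opening: 0.0622
gripper_force: 15.0
```

```bash
python3 -c "
from h import *
grab('scene');grab('top');boxes('top',(.03,.25));boxes('scene',(.03,.25))
plan((.5365,-.0485,.0595),1.0,6)
im=np.load('scene.npz')['im'];cv2.imwrite('pics/s2.png',cv2.resize(im[90:290,120:400,::-1],None,fx=2.5,fy=2.5))"
```

```text
top px [140. 137.] n 272 top z 0.1829 rect mm [669.3 487.1] [51.2 53.6] 31.2 mean [669.2 487.4]
top px [188. 199.] n 478 top z 0.0401 rect mm [502.7 370. ] [62.4 77.3] 79.0 mean [502.6 369.8]
scene px [203. 157.] n 442 top z 0.1615 rect mm [ 637.4 -135.1] [233.1  32.5] 79.1 mean [ 641.  -130.7]
scene px [242. 167.] n 157 top z 0.174 rect mm [562.8 -41.6] [62.6 25. ] 89.9 mean [565.3 -41.1]
scene px [254. 189.] n 414 top z 0.0495 rect mm [536.6 -47.4] [78.1 64.3] 0.9 mean [539.3 -42.5]
scene px [341. 312.] n 774 top z 0.0401 rect mm [503.6 372.5] [61.3 77.4] 78.9 mean [503.9 373.2]
scene px [308. 382.] n 675 top z 0.1824 rect mm [670.5 491.6] [53.4 52.7] 61.8 mean [670.9 491.6]
t 4.2 pos [ 0.5342 -0.0467  0.1444] F [ 0.  -0.3 -1.6] step mm 14.2 deg 0.03 q [-0.18  0.01  1.75 -0.    1.38  1.37] open 0.0619
[[0.002, 0.001, 0.057], [0.002, 0.001, 0.057], [0.002, 0.001, 0.057], [0.002, 0.001, 0.057], [0.002, 0.001, 0.057], [0.002, 0.001, 0.057], [0, 0, 0], [0, 0, 0]]
[[-0.0001, 0.0005, 0.0001], [-0.0001, 0.0005, 0.0001], [-0.0001, 0.0005, 0.0001], [-0.0001, 0.0005, 0.0001], [-0.0001, 0.0005, 0.0001], [-0.0001, 0.0005, 0.0001], [0, 0, 0], [0, 0, 0]]
```

View pics/s2.png

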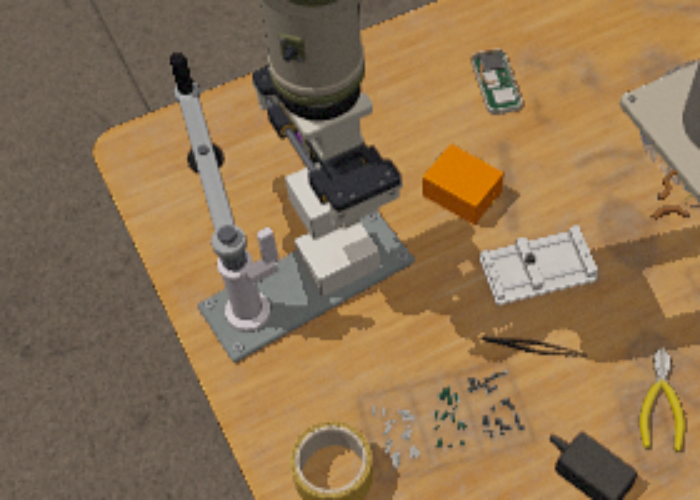

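The scene shows A gripped level above the base carton, around (335,200). Lowering it.

Call:
play_rows(
  slide=[
    [0.002,0.001,0.057],
    [0.002,0.001,0.057],
    [0.002,0.001,0.057],
    [0.002,0,0.057],
    [0.001,0,0.057],
    [0,0,0.04],
    [0,0,0],
    [0,0,0],
  ],
  twist=[
    [0,0,0],
    [0,0,0],
    [0,0,0],
    [0,0,0],
    [0,0,0],
    [0,0,0],
    [0,0,0],
    [0,0,0],
  ],
)

```text
t: 5.0
tool_pos: [0.5374, -0.0481, 0.0651]
orientation: [-3.141, -0.026, 0.0]
force: [0.3, -1.2, -1.1]
opening: 0.0617
gripper_force: 15.0
```

```bash
python3 -c "
from h import *
plan((.5365,-.0482,.0592),1.0,2)"
```

```text
t 5.0 pos [ 0.5374 -0.0481  0.0651] F [ 0.3 -1.2 -1.1] step mm 3.0 deg 0.03 q [-0.18  0.1   1.81  0.    1.23  1.37] open 0.0617
[[-0.002, 0.0, 0.012], [-0.002, 0.0, 0.012], [0, 0, 0], [0, 0, 0], [0, 0, 0], [0, 0, 0], [0, 0, 0], [0, 0, 0]]
[[-0.0, 0.0001, -0.0005], [-0.0, 0.0001, -0.0005], [0, 0, 0], [0, 0, 0], [0, 0, 0], [0, 0, 0], [0, 0, 0], [0, 0, 0]]
```

Call:
play_rows(
  slide=[
    [-0.002,0,0.008],
    [0,0,0.008],
    [0,0,0.006],
    [0,0,0],
    [0,0,0],
    [0,0,0],
    [0,0,0],
    [0,0,0],
  ],
  twist=[
    [0,0,0],
    [0,0,0],
    [0,0,0],
    [0,0,0],
    [0,0,0],
    [0,0,0],
    [0,0,0],
    [0,0,0],
  ],
)

```text
t: 5.8
tool_pos: [0.5369, -0.0481, 0.0597]
orientation: [3.141, 0.026, 0.0]
force: [-0.9, -0.6, -1.1]
opening: 0.062
gripper_force: 15.0
```

Call:
play_rows(
  slide=[
    [0,0,0.003],
    [0,0,0.002],
    [0,0,0],
    [0,0,0],
    [0,0,0],
    [0,0,0],
    [0,0,0],
    [0,0,0],
  ],
  twist=[
    [0,0,0],
    [0,0,0],
    [0,0,0],
    [0,0,0],
    [0,0,0],
    [0,0,0],
    [0,0,0],
    [0,0,0],
  ],
)

```text
t: 6.6
tool_pos: [0.5371, -0.0481, 0.0591]
orientation: [3.141, 0.026, 0.001]
force: [-2.5, -0.3, 5.5]
opening: 0.0618
gripper_force: 15.0
```

Call:
play_rows(
  slide=[
    [0,0,0],
    [0,0,0],
    [0,0,0],
    [0,0,0],
    [0,0,0],
    [0,0,0],
    [0,0,0],
    [0,0,0],
  ],
  twist=[
    [0,0,0],
    [0,0,0],
    [0,0,0],
    [0,0,0],
    [0,0,0],
    [0,0,0],
    [0,0,0],
    [0,0,0],
  ],
  fingers=-1,
)

```text
t: 7.4
tool_pos: [0.5369, -0.0481, 0.0584]
orientation: [-3.141, -0.026, -0.0]
force: [-0.1, -0.1, 0.4]
opening: 0.093
gripper_force: 0.0
```

Call:
play_rows(
  slide=[
    [0,0,-0.03],
    [0,0,-0.08],
    [0,0,-0.1],
    [0,0,-0.1],
    [0,0,-0.1],
    [0,0,0],
    [0,0,0],
    [0,0,0],
  ],
  twist=[
    [0,0,0],
    [0,0,0],
    [0,0,0],
    [0,0,0],
    [0,0,0],
    [0,0,0],
    [0,0,0],
    [0,0,0],
  ],
)

```text
t: 8.2
tool_pos: [0.5362, -0.048, 0.1598]
orientation: [-3.141, -0.026, 0.003]
force: [0.3, 0.7, -0.2]
opening: 0.0929
gripper_force: 0.0
```

```bash
python3 -c "
from h import *
plan((.503,.371,.15),-11.1,8)"
```

```text
t 8.2 pos [ 0.5362 -0.048   0.1598] F [ 0.3  0.7 -0.2] step mm 52.5 deg 1.5 q [-0.18  0.    1.73 -0.    1.41  1.37] open 0.0929
[[-0.013, -0.21, 0.005], [-0.019, -0.209, 0.005], [-0.024, -0.209, 0.005], [-0.03, -0.208, 0.005], [-0.035, -0.207, 0.005], [-0.04, -0.206, 0.005], [-0.046, -0.205, 0.005], [-0.051, -0.204, 0.005]]
[[-0.0, 0.0002, 0.0251], [-0.0, 0.0002, 0.0251], [-0.0, 0.0002, 0.0251], [-0.0, 0.0002, 0.0251], [-0.0, 0.0002, 0.0251], [-0.0, 0.0002, 0.0251], [-0.0, 0.0002, 0.0251], [-0.0, 0.0002, 0.0251]]
```

Call:
play_rows(
  slide=[
    [-0.013,-0.195,0.005],
    [-0.019,-0.195,0.005],
    [-0.024,-0.195,0.005],
    [-0.03,-0.195,0.005],
    [-0.03,-0.195,0.005],
    [0,-0.02,0],
    [0,0,0],
    [0,0,0],
  ],
  twist=[
    [0,0,0.025],
    [0,0,0.025],
    [0,0,0.025],
    [0,0,0.025],
    [0,0,0.025],
    [0,0,0.025],
    [0,0,0.025],
    [0,0,0.025],
  ],
)

```text
t: 9.0
tool_pos: [0.5166, 0.2011, 0.1534]
orientation: [3.126, -0.305, -0.003]
force: [-0.1, -0.1, 0.0]
opening: 0.0929
gripper_force: 0.0
```

```bash
python3 -c "
from h import *
grab('top');grab('scene')
boxes('top'); boxes('scene')
for n in ('top','scene'):
  z=np.load(n+'.npz');P=pts(n,z['d']).reshape(-1,3);c=z['im'].reshape(-1,3)
  q=P[(P[:,2]>.1)&(P[:,1]>.2)&(P[:,0]<.5)&(P[:,0]>.02)&(c.max(1)<110)&(P[:,2]<.6)]
  print(n,len(q),q.min(0).round(3),q.max(0).round(3)); 
  for y in np.arange(.2,.8,.05):
    w=q[(q[:,1]>=y)&(q[:,1]<y+.05)]
    if len(w)>5: print(y.round(2),len(w),'x',w[:,0].min().round(3),w[:,0].max().round(3),'z',w[:,2].max().round(3))
plan((.503,.371,.13),-11.1,5)"
```

```text
top px [321. 190.] n 521 top z 0.0898 rect mm [535.7 -48.2] [75.8 61.7] 1.9 mean [535.4 -48.6]
top px [187. 200.] n 450 top z 0.0401 rect mm [502.9 370.3] [63.4 76.9] 78.4 mean [501.7 371.9]
scene px [253. 180.] n 508 top z 0.0895 rect mm [537.  -45.8] [77.7 60.7] 0.2 mean [537.7 -45.3]
scene px [341. 312.] n 771 top z 0.0399 rect mm [503.7 372.2] [61.3 77.3] 79.0 mean [504.1 373.3]
top 4943 [0.02 0.2  0.1 ] [0.487 0.494 0.587]
0.2 301 x 0.02 0.487 z 0.587
0.35 1020 x 0.151 0.321 z 0.38
0.4 2962 x 0.02 0.323 z 0.383
0.45 660 x 0.02 0.228 z 0.381
scene 9112 [0.02 0.2  0.1 ] [0.5   0.502 0.6  ]
0.2 2456 x 0.02 0.5 z 0.6
0.25 667 x 0.449 0.5 z 0.589
0.35 576 x 0.309 0.323 z 0.378
0.4 2503 x 0.148 0.325 z 0.381
0.45 2898 x 0.02 0.253 z 0.38
0.5 12 x 0.048 0.058 z 0.13
t 9.1 pos [0.5171 0.2004 0.154 ] F [ 0.4 -1.  -0.5] step mm 34.6 deg 0.02 q [ 0.28  0.05  1.69 -0.    1.4   2.04] open 0.0929
[[-0.038, -0.132, 0.019], [-0.038, -0.132, 0.019], [-0.037, -0.132, 0.019], [-0.037, -0.132, 0.019], [-0.037, -0.132, 0.019], [0, 0, 0], [0, 0, 0], [0, 0, 0]]
[[0.0002, 0.0002, -0.0003], [0.0002, 0.0002, -0.0003], [0.0002, 0.0002, -0.0003], [0.0002, 0.0002, -0.0003], [0.0002, 0.0002, -0.0003], [0, 0, 0], [0, 0, 0], [0, 0, 0]]
```

Call:
play_rows(
  slide=[
    [-0.038,-0.132,0.019],
    [-0.038,-0.132,0.019],
    [-0.037,-0.132,0.019],
    [-0.037,-0.132,0.019],
    [-0.037,-0.132,0.019],
    [0,-0.002,0],
    [0,0,0],
    [0,0,0],
  ],
  twist=[
    [0,0,0],
    [0,0,0],
    [0,0,0],
    [0,0,0],
    [0,0,0],
    [0,0,0],
    [0,0,0],
    [0,0,0],
  ],
)

```text
t: 9.9
tool_pos: [0.5038, 0.3715, 0.1309]
orientation: [3.126, -0.305, 0.0]
force: [-0.6, -0.5, -0.2]
opening: 0.093
gripper_force: 0.0
```

```bash
python3 -c "
from h import *
grab('scene')
im=np.load('scene.npz')['im'];cv2.imwrite('pics/s3.png',cv2.resize(im[...,::-1],(800,600)))
plan((.503,.371,.009),-11.1,6)"
```

```text
t 9.95 pos [0.5038 0.3715 0.1311] F [-0.6 -0.1  0.5] step mm 20.3 deg 0.01 q [ 0.55  0.25  1.51 -0.    1.38  2.32] open 0.093
[[-0.0, 0.0, 0.081], [-0.0, 0.0, 0.081], [-0.0, 0.0, 0.081], [-0.0, 0.0, 0.081], [-0.0, 0.0, 0.081], [-0.0, 0.0, 0.081], [0, 0, 0], [0, 0, 0]]
[[0.0, -0.0, -0.0002], [0.0, -0.0, -0.0002], [0.0, -0.0, -0.0002], [0.0, -0.0, -0.0002], [0.0, -0.0, -0.0002], [0.0, -0.0, -0.0002], [0, 0, 0], [0, 0, 0]]
```

View pics/s3.png

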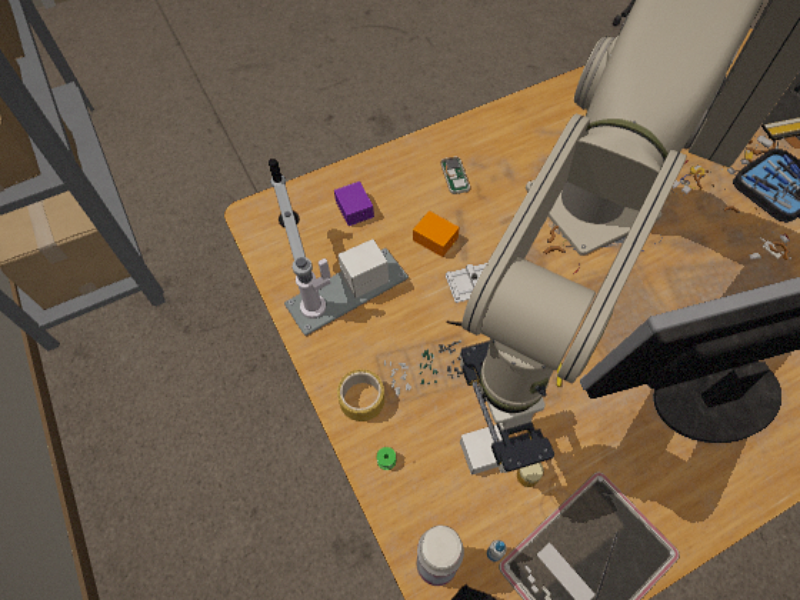

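The scene shows A stacked squarely, around (365,265), and the gripper over B at (480,450). The wrist comes near the monitor corner at (588,385), so I'll check the clearance.

```bash
python3 -c "
from h import *
grab('top')
A=[];M=[]
for n in('scene','top'):
  z=np.load(n+'.npz');P=pts(n,z['d']);c=z['im'].astype(int)
  hi=(P[...,2]>.15)&(P[...,0]>.1)&(P[...,1]>.1)
  mon=hi&(P[...,2]<.4)&(P[...,0]<.345)&(P[...,1]>.33)
  rob=hi&~mon&(P[...,0]>.2)&(P[...,1]<.47)&(P[...,0]<.6)
  A.append(P[rob]);M.append(P[mon])
A=np.vstack(A);M=np.vstack(M)
from scipy.spatial import cKDTree
d,i=cKDTree(M).query(A); k=np.argsort(d)[:3]; print(d[k],A[k],M[i[k]])
for s in(.06,.12):
  B=A-[0,0,s]; d,i=cKDTree(M).query(B);k=d.argmin();print(s,d[k],B[k],M[i[k]])
"
```

```text
[0.12890528 0.12893499 0.12924128] [[0.3500438  0.33130982 0.49105551]
 [0.35435367 0.33362926 0.49109702]
 [0.36941788 0.34304683 0.4903741 ]] [[0.31874891 0.39490006 0.38338248]
 [0.31874891 0.39490006 0.38338248]
 [0.31874891 0.39490006 0.38338248]]
0.06 0.08541549778821499 [0.3500438  0.33130982 0.43105551] [0.31874891 0.39490006 0.38338248]
0.12 0.06995168826529807 [0.34953642 0.33150184 0.38659571] [0.31849208 0.39368686 0.37868934]
```

About 70 mm stays clear after lowering, so I'll go ahead.

Call:
play_rows(
  slide=[
    [0,0,0.081],
    [0,0,0.081],
    [0,0,0.081],
    [0,0,0.081],
    [0,0,0.081],
    [0,0,0.081],
    [0,0,0],
    [0,0,0],
  ],
  twist=[
    [0,0,0],
    [0,0,0],
    [0,0,0],
    [0,0,0],
    [0,0,0],
    [0,0,0],
    [0,0,0],
    [0,0,0],
  ],
)

```text
t: 10.8
tool_pos: [0.5033, 0.3723, 0.0096]
orientation: [3.126, -0.304, -0.001]
force: [0.3, 0.7, 0.2]
opening: 0.0926
gripper_force: 0.0
```

Call:
play_rows(
  slide=[
    [0,0,0],
    [0,0,0],
    [0,0,0],
    [0,0,0],
    [0,0,0],
    [0,0,0],
    [0,0,0],
    [0,0,0],
  ],
  twist=[
    [0,0,0],
    [0,0,0],
    [0,0,0],
    [0,0,0],
    [0,0,0],
    [0,0,0],
    [0,0,0],
    [0,0,0],
  ],
  fingers=1,
  force=15,
)

```text
t: 11.6
tool_pos: [0.5034, 0.3732, 0.0099]
orientation: [-3.127, 0.303, -0.001]
force: [-1.7, -1.0, 5.8]
opening: 0.0621
gripper_force: 15.0
```

Call:
play_rows(
  slide=[
    [0,0,-0.02],
    [0,0,-0.08],
    [0,0,-0.1],
    [0,0,-0.1],
    [0,0,-0.12],
    [0,0,-0.12],
    [0,0,-0.12],
    [0,0,0],
  ],
  twist=[
    [0,0,0],
    [0,0,0],
    [0,0,0],
    [0,0,0],
    [0,0,0],
    [0,0,0],
    [0,0,0],
    [0,0,0],
  ],
)

```text
t: 12.4
tool_pos: [0.5055, 0.3746, 0.1802]
orientation: [-3.122, 0.302, -0.01]
force: [0.7, 1.3, -0.8]
opening: 0.0618
gripper_force: 15.0
```

```bash
python3 -c "
from h import *
plan((.5165,.16,.18),-5,5)"
```

```text
t 12.4 pos [0.5055 0.3746 0.1802] F [ 0.7  1.3 -0.8] step mm 43.0 deg 1.21 q [0.56 0.22 1.46 0.   1.45 2.32] open 0.0618
[[0.042, 0.167, -0.001], [0.038, 0.168, -0.0], [0.034, 0.168, -0.0], [0.031, 0.169, -0.0], [0.027, 0.17, -0.0], [0, 0, 0], [0, 0, 0], [0, 0, 0]]
[[-0.0011, -0.0012, -0.0202], [-0.0011, -0.0012, -0.0202], [-0.0011, -0.0012, -0.0202], [-0.0011, -0.0012, -0.0202], [-0.0011, -0.0012, -0.0202], [0, 0, 0], [0, 0, 0], [0, 0, 0]]
```

Call:
play_rows(
  slide=[
    [0.038,0.167,0],
    [0.038,0.168,0],
    [0.034,0.168,0],
    [0.031,0.169,0],
    [0.027,0.17,0],
    [0.022,0.17,0],
    [0.018,0.17,0],
    [0.005,0.08,0],
  ],
  twist=[
    [0,0,-0.025],
    [0,0,-0.025],
    [0,0,-0.025],
    [0,0,-0.025],
    [0,0,-0.025],
    [0,0,-0.025],
    [0,0,-0.025],
    [0,0,-0.025],
  ],
)

```text
t: 13.2
tool_pos: [0.5215, 0.0501, 0.1732]
orientation: [3.141, 0.024, -0.002]
force: [0.3, 0.1, 0.2]
opening: 0.0614
gripper_force: 15.0
```

```bash
python3 -c "
from h import *
plan((.5367,-.048,.16),1,5)"
```

```text
t 13.2 pos [0.5215 0.0501 0.1732] F [0.3 0.1 0.2] step mm 20.0 deg 0.03 q [-0.   -0.05  1.76 -0.    1.44  1.55] open 0.0614
[[0.011, 0.079, 0.011], [0.011, 0.079, 0.011], [0.011, 0.079, 0.011], [0.011, 0.079, 0.011], [0.011, 0.079, 0.011], [0, 0, 0], [0, 0, 0], [0, 0, 0]]
[[0.0002, 0.0003, -0.0004], [0.0002, 0.0003, -0.0004], [0.0002, 0.0003, -0.0004], [0.0002, 0.0003, -0.0004], [0.0002, 0.0003, -0.0004], [0, 0, 0], [0, 0, 0], [0, 0, 0]]
```

Call:
play_rows(
  slide=[
    [0.011,0.079,0.011],
    [0.011,0.079,0.011],
    [0.011,0.079,0.011],
    [0.011,0.075,0.011],
    [0.011,0.06,0.011],
    [0,0.015,0],
    [0,0,0],
    [0,0,0],
  ],
  twist=[
    [0,0,0],
    [0,0,0],
    [0,0,0],
    [0,0,0],
    [0,0,0],
    [0,0,0],
    [0,0,0],
    [0,0,0],
  ],
)

```text
t: 14.0
tool_pos: [0.5373, -0.0426, 0.1605]
orientation: [-3.141, -0.026, 0.0]
force: [0.1, -0.1, -1.0]
opening: 0.0619
gripper_force: 15.0
```

```bash
python3 -c "
from h import *
plan((.5368,-.048,.106),1,5)"
```

```text
t 14.0 pos [ 0.5373 -0.0426  0.1605] F [ 0.1 -0.1 -1. ] step mm 11.0 deg 0.01 q [-0.17  0.    1.73  0.    1.41  1.38] open 0.0619
[[-0.001, 0.004, 0.044], [-0.001, 0.004, 0.044], [-0.001, 0.004, 0.044], [-0.001, 0.004, 0.044], [-0.001, 0.004, 0.044], [0, 0, 0], [0, 0, 0], [0, 0, 0]]
[[-0.0001, 0.0, -0.0002], [-0.0001, 0.0, -0.0002], [-0.0001, 0.0, -0.0002], [-0.0001, 0.0, -0.0002], [-0.0001, 0.0, -0.0002], [0, 0, 0], [0, 0, 0], [0, 0, 0]]
```

Call:
play_rows(
  slide=[
    [-0.001,0.006,0.044],
    [-0.001,0.005,0.044],
    [0,0.005,0.044],
    [0,0.004,0.044],
    [0,0.002,0.044],
    [0,0,0.012],
    [0,0,0],
    [0,0,0],
  ],
  twist=[
    [0,0,0],
    [0,0,0],
    [0,0,0],
    [0,0,0],
    [0,0,0],
    [0,0,0],
    [0,0,0],
    [0,0,0],
  ],
)

```text
t: 14.8
tool_pos: [0.5373, -0.0488, 0.103]
orientation: [3.141, 0.026, 0.001]
force: [0.1, -0.3, -0.3]
opening: 0.0617
gripper_force: 15.0
```

```bash
python3 -c "
from h import *
plan((.5368,-.048,.1),1,2)
grab('scene');boxes('scene',(.07,.25))"
```

```text
t 14.8 pos [ 0.5373 -0.0488  0.103 ] F [ 0.1 -0.3 -0.3] step mm 1.6 deg 0.03 q [-0.19  0.05  1.79  0.    1.3   1.37] open 0.0617
[[-0.001, -0.002, 0.006], [-0.001, -0.002, 0.006], [0, 0, 0], [0, 0, 0], [0, 0, 0], [0, 0, 0], [0, 0, 0], [0, 0, 0]]
[[0.0, -0.0002, -0.0005], [0.0, -0.0002, -0.0005], [0, 0, 0], [0, 0, 0], [0, 0, 0], [0, 0, 0], [0, 0, 0], [0, 0, 0]]
scene px [203. 157.] n 441 top z 0.1617 rect mm [ 637.3 -135.7] [232.3  32.5] 79.0 mean [ 641.  -130.6]
scene px [308. 382.] n 679 top z 0.1825 rect mm [670.3 491.5] [53.  52.8] 61.1 mean [670.9 491.7]
```

Call:
play_rows(
  slide=[
    [-0.001,-0.002,0.004],
    [0,0,0.004],
    [0,0,0.002],
    [0,0,0],
    [0,0,0.002],
    [0,0,0],
    [0,0,0],
    [0,0,0],
  ],
  twist=[
    [0,0,0],
    [0,0,0],
    [0,0,0],
    [0,0,0],
    [0,0,0],
    [0,0,0],
    [0,0,0],
    [0,0,0],
  ],
)

```text
t: 15.65
tool_pos: [0.5369, -0.0483, 0.0999]
orientation: [3.141, 0.026, 0.001]
force: [-0.9, 0.2, 1.1]
opening: 0.0618
gripper_force: 15.0
```

Contact is light, so I'll release and rise.

Call:
play_rows(
  slide=[
    [0,0,0.001],
    [0,0,0],
    [0,0,0],
    [0,0,0],
    [0,0,0],
    [0,0,0],
    [0,0,0],
    [0,0,0],
  ],
  twist=[
    [0,0,0],
    [0,0,0],
    [0,0,0],
    [0,0,0],
    [0,0,0],
    [0,0,0],
    [0,0,0],
    [0,0,0],
  ],
  fingers=-1,
)

```text
t: 16.45
tool_pos: [0.5368, -0.0483, 0.0994]
orientation: [-3.141, -0.026, -0.0]
force: [-0.9, -1.1, -0.5]
opening: 0.0929
gripper_force: 0.0
```

Call:
play_rows(
  slide=[
    [0,0,-0.03],
    [0,0,-0.08],
    [0,0,-0.1],
    [0,0,-0.12],
    [0,0,-0.15],
    [0,0,-0.15],
    [0,0,-0.1],
    [0,0,0],
  ],
  twist=[
    [0,0,0],
    [0,0,0],
    [0,0,0],
    [0,0,0],
    [0,0,0],
    [0,0,0],
    [0,0,0],
    [0,0,0],
  ],
)

```text
t: 17.25
tool_pos: [0.5389, -0.0486, 0.2878]
orientation: [3.14, 0.026, 0.013]
force: [1.1, 0.6, 0.7]
opening: 0.0932
gripper_force: 0.0
```

```bash
python3 -c "
from h import *
grab('scene');boxes('scene',(.03,.14))
z=np.load('scene.npz');P=pts('scene',z['d']);m=(P[...,0]>.5)&(P[...,0]<.7)&(P[...,1]<-.2)&(P[...,1]>-.3)&(P[...,2]>.175)&(P[...,2]<.23)
q=P[m];print(q.mean(0),q.min(0),q.max(0))
plan((.5367,-.048,.26),1,5)"
```

```text
scene px [252. 172.] n 529 top z 0.1294 rect mm [537.  -45.5] [78.5 64.2] 1.0 mean [537.6 -45.6]
[ 0.62106249 -0.2387128   0.19918183] [ 0.61184067 -0.2501669   0.17627316] [ 0.62904569 -0.23252662  0.21667442]
t 17.3 pos [ 0.538  -0.0485  0.2849] F [ 0.6 -0.2 -1.1] step mm 5.0 deg 0.06 q [-0.18 -0.06  1.56  0.    1.63  1.37] open 0.0933
[[-0.001, -0.0, 0.02], [-0.001, -0.0, 0.02], [-0.001, -0.0, 0.02], [-0.001, -0.0, 0.02], [-0.001, -0.0, 0.02], [0, 0, 0], [0, 0, 0], [0, 0, 0]]
[[0.0002, -0.001, -0.0002], [0.0002, -0.001, -0.0002], [0.0002, -0.001, -0.0002], [0.0002, -0.001, -0.0002], [0.0002, -0.001, -0.0002], [0, 0, 0], [0, 0, 0], [0, 0, 0]]
```

B is on top of the stack: the top face is at z = 0.129 and (537,-46) agrees with the earlier carton readings in this camera. Next I'll fit the keeper's pivot and grip.

Run:
```python
from h import *
z=np.load('scene.npz');P=pts('scene',z['d']);X,Y,Z=P[...,0],P[...,1],P[...,2]
r=(X>.55)&(X<.75)&(Y<.0)&(Y>-.3)
b=P[r&(Z>.157)&(Z<.166)&(Y<-.09)&(Y>-.22)][:,:2].astype(np.float32)
l=cv2.fitLine(b,cv2.DIST_HUBER,0,.01,.01).ravel();print('bar dir',np.degrees(np.arctan2(l[1],l[0])),l,len(b))
g=P[r&(Z>.175)&(Z<.23)&(Y<-.2)]; print('grip',g.mean(0)); t=g[g[:,2]>.208];print('grip top',t.mean(0),t.min(0),t.max(0))
p=P[r&(Z>.168)&(Z<.19)&(Y>-.1)];print('pin',len(p),p.mean(0),p.min(0),p.max(0))
s=P[r&(Z>.06)&(Z<.14)&(Y>-.1)&(X>.62)];print('post',len(s),s.mean(0),s.min(0),s.max(0))
im=z['im'];cv2.imwrite('pics/s4.png',cv2.resize(im[90:240,170:340,::-1],None,fx=4,fy=4,interpolation=2))
```

```text
bar dir 79.77299 [ 0.17754869  0.984112    0.63597953 -0.15298785] 309
grip [ 0.62106249 -0.2387128   0.19918183]
grip top [ 0.62070297 -0.24139419  0.21222431] [ 0.6121969  -0.2501669   0.20818645] [ 0.62856677 -0.23252662  0.21667442]
pin 50 [ 0.6532583  -0.03364376  0.1731576 ] [ 0.6183571  -0.04445932  0.16814323] [ 0.66618107 -0.01549178  0.17762816]
post 305 [ 0.65143188 -0.02294572  0.10722393] [ 0.62006893 -0.04912953  0.06039422] [ 0.67444098 -0.00896855  0.1397525 ]
```

View pics/s4.png

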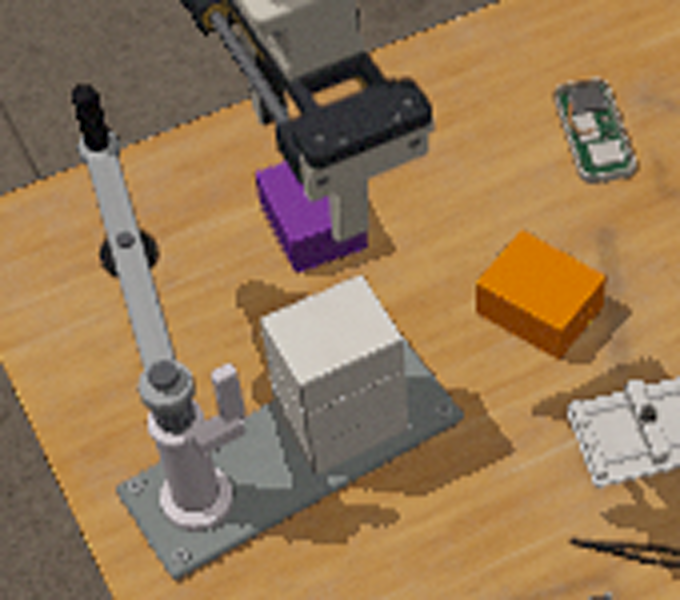

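The picture shows the three-carton column square at (340,380), the rest-position grip at (90,115) and the pivot at (168,385). The fitted pivot is about (0.658,-0.034), with the bar pointing at 260°.

```bash
python3 -c "
from h import *
plan((.6205,-.241,.26),79.8,12,16)"
```

```text
t 17.3 pos [ 0.538  -0.0485  0.2849] F [ 0.6 -0.2 -1.1] step mm 17.6 deg 6.57 q [-0.18 -0.06  1.56  0.    1.63  1.37] open 0.0933
[[0.026, 0.065, 0.009], [0.019, 0.067, 0.008], [0.011, 0.069, 0.008], [0.003, 0.07, 0.008], [-0.005, 0.07, 0.008], [-0.013, 0.069, 0.008], [-0.021, 0.067, 0.008], [-0.028, 0.064, 0.008], [-0.035, 0.06, 0.008], [-0.042, 0.056, 0.008], [-0.048, 0.051, 0.008], [-0.054, 0.045, 0.008], [0, 0, 0], [0, 0, 0], [0, 0, 0], [0, 0, 0]]
[[0.0003, -0.0003, -0.1095], [0.0003, -0.0003, -0.1095], [0.0003, -0.0003, -0.1095], [0.0003, -0.0003, -0.1095], [0.0003, -0.0003, -0.1095], [0.0003, -0.0003, -0.1095], [0.0003, -0.0003, -0.1095], [0.0003, -0.0003, -0.1095], [0.0003, -0.0003, -0.1095], [0.0003, -0.0003, -0.1095], [0.0003, -0.0003, -0.1095], [0.0003, -0.0003, -0.1095], [0, 0, 0], [0, 0, 0], [0, 0, 0], [0, 0, 0]]
```

Call:
play_rows(
  slide=[
    [0.026,0.065,0.009],
    [0.019,0.067,0.008],
    [0.011,0.069,0.008],
    [0.003,0.07,0.008],
    [-0.005,0.07,0.008],
    [-0.013,0.069,0.008],
    [-0.021,0.067,0.008],
    [-0.028,0.064,0.008],
  ],
  twist=[
    [0,0,-0.11],
    [0,0,-0.11],
    [0,0,-0.11],
    [0,0,-0.11],
    [0,0,-0.11],
    [0,0,-0.11],
    [0,0,-0.11],
    [0,0,-0.11],
  ],
)

```text
t: 18.1
tool_pos: [0.5914, -0.1773, 0.2636]
orientation: [-2.797, -1.425, 0.003]
force: [-0.1, 0.1, -0.3]
opening: 0.0927
gripper_force: 0.0
```

Call:
play_rows(
  slide=[
    [-0.035,0.06,0.008],
    [-0.042,0.056,0.008],
    [-0.048,0.051,0.008],
    [-0.054,0.045,0.008],
    [0,0,0],
    [0,0,0],
    [0,0,0],
    [0,0,0],
  ],
  twist=[
    [0,0,-0.11],
    [0,0,-0.11],
    [0,0,-0.11],
    [0,0,-0.105],
    [0,0,0],
    [0,0,0],
    [0,0,0],
    [0,0,0],
  ],
)

```text
t: 18.9
tool_pos: [0.6197, -0.2402, 0.2577]
orientation: [-2.41, -2.015, -0.0]
force: [-0.5, 0.1, -0.5]
opening: 0.093
gripper_force: 0.0
```

```bash
python3 -c "
from h import *
plan((.6205,-.241,.171),79.8,6)"
```

```text
t 18.9 pos [ 0.6197 -0.2402  0.2577] F [-0.5  0.1 -0.5] step mm 14.5 deg 0.0 q [-0.45  0.29  1.23  0.    1.62 -0.27] open 0.093
[[-0.0, 0.001, 0.058], [-0.0, 0.001, 0.058], [-0.0, 0.001, 0.058], [-0.0, 0.001, 0.058], [-0.0, 0.001, 0.058], [-0.0, 0.001, 0.058], [0, 0, 0], [0, 0, 0]]
[[-0.0, -0.0, 0.0], [-0.0, -0.0, 0.0], [-0.0, -0.0, 0.0], [-0.0, -0.0, 0.0], [-0.0, -0.0, 0.0], [-0.0, -0.0, 0.0], [0, 0, 0], [0, 0, 0]]
```

Call:
play_rows(
  slide=[
    [0,0.001,0.058],
    [0,0.001,0.058],
    [0,0.001,0.058],
    [0,0,0.058],
    [0,0,0.058],
    [0,0,0.056],
    [0,0,0],
    [0,0,0],
  ],
  twist=[
    [0,0,0],
    [0,0,0],
    [0,0,0],
    [0,0,0],
    [0,0,0],
    [0,0,0],
    [0,0,0],
    [0,0,0],
  ],
)

```text
t: 19.7
tool_pos: [0.6204, -0.2412, 0.1707]
orientation: [-2.409, -2.015, 0.001]
force: [-0.3, -0.9, 1.0]
opening: 0.0934
gripper_force: 0.0
```

Call:
play_rows(
  slide=[
    [0,0,0],
    [0,0,0],
    [0,0,0],
    [0,0,0],
    [0,0,0],
    [0,0,0],
    [0,0,0],
    [0,0,0],
  ],
  twist=[
    [0,0,0],
    [0,0,0],
    [0,0,0],
    [0,0,0],
    [0,0,0],
    [0,0,0],
    [0,0,0],
    [0,0,0],
  ],
  fingers=1,
  force=30,
)

```text
t: 20.5
tool_pos: [0.6205, -0.2412, 0.1711]
orientation: [-2.409, -2.016, 0.0]
force: [0.7, 0.3, 0.3]
opening: 0.0337
gripper_force: 0.0
```

```bash
python3 -c "
from h import *
plan((.6205,-.241,.171),79.8,6)
d=1.2/16;print(.21*(1-np.cos(d))/.25,.21*np.sin(d)/.25,d/np.radians(60))"
```

```text
t 20.5 pos [ 0.6205 -0.2412  0.1711] F [0.7 0.3 0.3] step mm 0.0 deg 0.01 q [-0.45  0.33  1.34 -0.    1.47 -0.27] open 0.0337
[[0.0, -0.0, 0.0], [0.0, -0.0, 0.0], [0.0, -0.0, 0.0], [0.0, -0.0, 0.0], [0.0, -0.0, 0.0], [0.0, -0.0, 0.0], [0, 0, 0], [0, 0, 0]]
[[-0.0, 0.0, 0.0001], [-0.0, 0.0, 0.0001], [-0.0, 0.0, 0.0001], [-0.0, 0.0, 0.0001], [-0.0, 0.0, 0.0001], [-0.0, 0.0, 0.0001], [0, 0, 0], [0, 0, 0]]
0.0023613927857457015 0.06294095410910357 0.0716197243913529
```

Still closing.

Call:
play_rows(
  slide=[
    [0,0,0],
    [0,0,0],
    [0,0,0],
    [0,0,0],
    [0,0,0],
    [0,0,0],
    [0,0,0],
    [0,0,0],
  ],
  twist=[
    [0,0,0],
    [0,0,0],
    [0,0,0],
    [0,0,0],
    [0,0,0],
    [0,0,0],
    [0,0,0],
    [0,0,0],
  ],
)

```text
t: 21.3
tool_pos: [0.6206, -0.2412, 0.1711]
orientation: [2.409, 2.016, 0.0]
force: [2.3, -1.2, -1.6]
opening: 0.018
gripper_force: 30.0
```

Call:
play_rows(
  slide=[
    [0.002,-0.063,0],
    [0.0025,-0.063,0],
    [0.002,-0.063,0],
    [0.0025,-0.063,0],
    [0.002,-0.063,0],
    [0.0025,-0.063,0],
    [0.002,-0.063,0],
    [0.0025,-0.063,0],
  ],
  twist=[
    [0,0,0.0716],
    [0,0,0.0716],
    [0,0,0.0716],
    [0,0,0.0716],
    [0,0,0.0716],
    [0,0,0.0716],
    [0,0,0.0716],
    [0,0,0.0716],
  ],
)

```text
t: 22.1
tool_pos: [0.5106, -0.1834, 0.1711]
orientation: [2.899, 1.21, 0.004]
force: [11.0, 3.3, -4.7]
opening: 0.0175
gripper_force: 30.0
```

```bash
cat >> h.py <<'E'
def chk(piv=(.6578,-.0343)):
    s=robot.read_state();R=Ro.from_rotvec(s['orientation']).as_matrix();p=s['tool_pos']
    v=p[:2]-piv;print(s['t'],p.round(4),'r',np.hypot(*v).round(4),'armdir',(np.degrees(np.arctan2(*v[::-1]))%360).round(1),'toolx',np.degrees(np.arctan2(R[1,0],R[0,0])).round(1),'F',s['force'].round(1),'Ftool',(R.T@s['force']).round(1),s['wrist_torque'].round(2),s['gripper_force'],s['opening'],s['q'].round(2))
E
python3 -c "
from h import *
chk()"
```

```text
22.1 [ 0.5106 -0.1834  0.1711] r 0.2095 armdir 225.4 toolx 45.3 F [11.   3.3 -4.7] Ftool [10.1  5.5  4.7] [ 0.49 -1.72 -0.12] 29.997608363628387 0.01746621548034089 [-0.44  0.    1.71  0.    1.43  0.34]
```

Call:
play_rows(
  slide=[
    [0.004,-0.063,0],
    [0.004,-0.063,0],
    [0.003,-0.063,0],
    [0.003,-0.063,0],
    [0.0025,-0.063,0],
    [0.0025,-0.063,0],
    [0.002,-0.063,0],
    [0.0025,-0.05,0],
  ],
  twist=[
    [0,0,0.0716],
    [0,0,0.0716],
    [0,0,0.0716],
    [0,0,0.0716],
    [0,0,0.0716],
    [0,0,0.0716],
    [0,0,0.0716],
    [0,0,0.0716],
  ],
)

```text
t: 22.9
tool_pos: [0.4546, -0.0769, 0.1711]
orientation: [3.126, 0.299, 0.007]
force: [17.7, -2.8, -12.8]
opening: 0.0172
gripper_force: 30.0
```

```bash
python3 -c "
from h import *
chk()"
```

```text
22.9 [ 0.4546 -0.0769  0.1711] r 0.2076 armdir 191.8 toolx 10.9 F [ 17.7  -2.8 -12.8] Ftool [16.8  6.  12.9] [-0.37 -2.67  0.2 ] 29.993499219417572 0.0171650484018096 [-0.28 -0.23  1.93  0.    1.44  1.1 ]
```

Call:
play_rows(
  slide=[
    [0.004,-0.014,0.001],
    [0.004,-0.014,0.001],
    [0.003,-0.014,0.001],
    [0.002,-0.014,0.001],
    [0.001,-0.014,0],
    [0,-0.01,0],
    [0,0,0],
    [0,0,0],
  ],
  twist=[
    [0,0,0.0172],
    [0,0,0.0172],
    [0,0,0.0172],
    [0,0,0.0172],
    [0,0,0.0172],
    [0,0,0.01],
    [0,0,0],
    [0,0,0],
  ],
)

```text
t: 23.7
tool_pos: [0.4521, -0.0584, 0.171]
orientation: [3.136, 0.145, -0.004]
force: [-8.2, -6.5, 7.9]
opening: 0.0173
gripper_force: 30.0
```

```bash
python3 -c "
from h import *
chk()"
```

```text
23.7 [ 0.4521 -0.0584  0.171 ] r 0.2071 armdir 186.7 toolx 5.3 F [-8.2 -6.5  7.9] Ftool [-8.8  5.7 -7.8] [-0.91  1.27  0.19] 30.007886588573456 0.017304392042908793 [-0.24 -0.24  1.93 -0.    1.45  1.24]
```

Call:
play_rows(
  slide=[
    [-0.003,-0.006,-0.001],
    [-0.001,-0.006,-0.001],
    [0,-0.006,0],
    [0,-0.004,0],
    [0,0,0],
    [0,0,0],
    [0,0,0],
    [0,0,0],
  ],
  twist=[
    [0,0,0.006],
    [0,0,0.006],
    [0,0,0.006],
    [0,0,0.004],
    [0,0,0],
    [0,0,0],
    [0,0,0],
    [0,0,0],
  ],
)

```text
t: 24.5
tool_pos: [0.4521, -0.0567, 0.1711]
orientation: [3.131, 0.106, 0.001]
force: [4.6, -27.3, -5.1]
opening: 0.0174
gripper_force: 30.0
```

```bash
python3 -c "
from h import *
chk()"
```

```text
24.5 [ 0.4521 -0.0567  0.1711] r 0.2069 armdir 186.2 toolx 3.9 F [  4.6 -27.3  -5.1] Ftool [ 2.8 27.5  5.3] [-3.66 -0.42  0.28] 30.022907853126526 0.01743246712151737 [-0.23 -0.25  1.94 -0.01  1.45  1.27]
```

The arm is at the stop: tangential force jumped from 6 to 27 N. I'll ease off slightly and take a last look.

Call:
play_rows(
  slide=[
    [0,0.004,0],
    [0,0.003,0],
    [0,0,0],
    [0,0,0],
    [0,0,0],
    [0,0,0],
    [0,0,0],
    [0,0,0],
  ],
  twist=[
    [0,0,0],
    [0,0,0],
    [0,0,0],
    [0,0,0],
    [0,0,0],
    [0,0,0],
    [0,0,0],
    [0,0,0],
  ],
)

```text
t: 25.3
tool_pos: [0.4522, -0.0573, 0.171]
orientation: [3.133, 0.107, 0.001]
force: [3.0, -19.2, -3.6]
opening: 0.0178
gripper_force: 30.0
```

```bash
python3 -c "
from h import *
grab('scene');chk()
z=np.load('scene.npz');P=pts('scene',z['d']);X,Y,Z=P[...,0],P[...,1],P[...,2]
b=P[(X>.49)&(X<.63)&(abs(Y+.05)<.06)&(Z>.155)&(Z<.167)][:,:2].astype(np.float32)
l=cv2.fitLine(b,cv2.DIST_HUBER,0,.01,.01).ravel();print('bar',len(b),np.degrees(np.arctan2(l[1],l[0])),l)
cv2.imwrite('pics/s5.png',cv2.resize(z['im'][90:240,170:340,::-1],None,fx=4,fy=4,interpolation=2))
"
```

```text
25.35 [ 0.4522 -0.0573  0.171 ] r 0.2069 armdir 186.4 toolx 3.9 F [  2.5 -21.1  -4.3] Ftool [ 1.1 21.2  4.5] [-2.71 -0.43  0.22] 30.01048743724823 0.01750170295421792 [-0.23 -0.25  1.94 -0.01  1.45  1.27]
bar 432 6.816886 [ 0.9929306   0.11869661  0.5632287  -0.04217107]
```

View pics/s5.png

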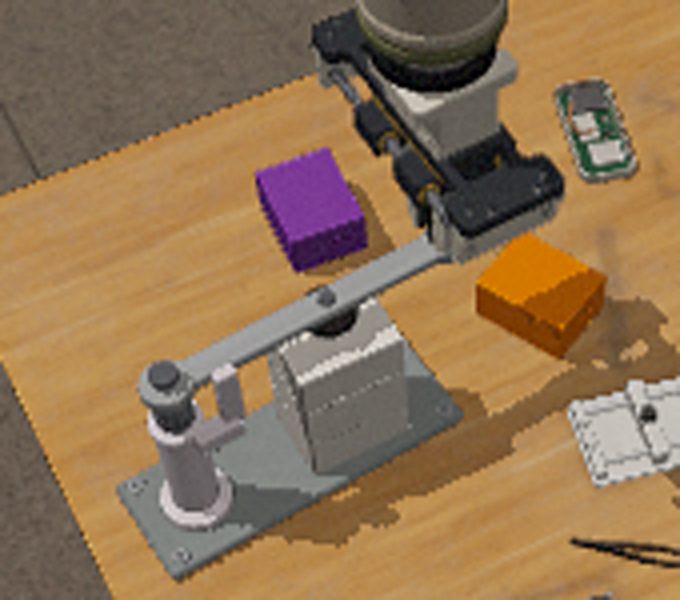

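The picture shows the bar against the stop post at (230,390), over an undisturbed column at (340,390). Measured turn is about 1.28 rad. The 21 N push against a 7 N spring confirms it's on the stop, so I'll hand in.

```bash
python3 -c "
from plant import robot
print(robot.close_job())"
```

```text
the job is handed in; nothing more can be done
None
```

I stacked both loose cartons squarely on the stand's carton and handed the job in at about 25 s, with the gripper still pressing the sprung arm against its stop at roughly 21 N; no verdict came back.

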